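# Dock the castor caddy

## Task

Roll the red paint caddy forward by its handle, all wheels on the bench, until its four swivel castors trail straight behind before it enters the bay, then steer it between the rails of the docking bay. Feel for the sprung buffer and lean the caddy's nose on it with about 10 N for a moment, never bumping rails or buffer harder than 20 N. Then let go, leaving the caddy at rest and straight in the bay with its nose past the white marks, castors trailing, the jar upright in its tray and the things around undisturbed.

Things in the scene. Friction and masses are not known exactly. Their poses are not given: they have to be found in the camera images.
- caddy: low red caddy, loose, about 1 kg with its jar: deck 140 long (x) x 110 wide (y) mm, top 46 mm above the bench, tray rim to 74 mm in front, 70 at the sides, open at the rear. Origin on the bench under the middle of the deck; x points forward, the way it must travel. Runs on four free-swivelling castors (see the axle points), rolls with under 2 N. A hard push high on the handle can tip it.
- handle (a point): middle of the caddy's black push handle, at x = -85, z = 80 mm of the caddy: a bar 76 mm long across the caddy (y), 14 mm thick (x), 16 mm tall, on two steel uprights at y = +-30 mm; apart from these, space free to 60 mm before and behind it above 50 mm height
- nose (a point): middle of the front face of the caddy's black rubber nose block (50 mm wide, 16 mm tall), at x = +78, z = 62 mm of the caddy; this face meets the buffer
- bay: docking bay, fixed: two aluminium guide rails along x, 122 mm apart inside, 12 mm thick, 52 mm tall, from x = 0 to 170 mm, with flared mouth pieces from x = -36 mm to 0 and 30 mm wide feet outside. Origin on the bench at the middle of the mouth; x points into the bay. A white mark crosses each rail top at x = 135 mm
- buffer_stand: blue stand, fixed, 50 x 100 x 88 mm, 200 mm in from the mouth; origin on the bench under its middle; x as the bay's. On it a sprung buffer: black rubber pad, 32 mm diameter, 62 mm high, facing the mouth, its face 50 to 30 mm before the origin: set by screw, unknown, must be felt for. Yields 1 mm per 5 N, up to 12 mm, damped (0.2 N per mm/s), springs back when let go
- paint_jar: jar of touch-up paint, loose, 56 mm diameter, 66 mm tall, standing in the caddy's tray; origin at the centre of its underside
- axle_front_left (a point): middle of the front left castor wheel (grey, 24 mm diameter, 10 mm wide), axle 15 mm off the swivel axis. It starts turned the wrong way and swings behind its swivel axis once the caddy has rolled some 50 mm forward; trailing straight it lies 15 mm behind (-x of the caddy) the swivel axis at x = +50, y = +35 mm of the caddy
- axle_front_right (a point): middle of the front right castor wheel (grey, 24 mm diameter, 10 mm wide), axle 15 mm off the swivel axis. It starts turned the wrong way and swings behind its swivel axis once the caddy has rolled some 50 mm forward; trailing straight it lies 15 mm behind (-x of the caddy) the swivel axis at x = +50, y = -35 mm of the caddy
- axle_rear_left (a point): middle of the rear left castor wheel (grey, 24 mm diameter, 10 mm wide), axle 15 mm off the swivel axis. It starts turned the wrong way and swings behind its swivel axis once the caddy has rolled some 50 mm forward; trailing straight it lies 15 mm behind (-x of the caddy) the swivel axis at x = -50, y = +35 mm of the caddy
- axle_rear_right (a point): middle of the rear right castor wheel (grey, 24 mm diameter, 10 mm wide), axle 15 mm off the swivel axis. It starts turned the wrong way and swings behind its swivel axis once the caddy has rolled some 50 mm forward; trailing straight it lies 15 mm behind (-x of the caddy) the swivel axis at x = -50, y = -35 mm of the caddy
- mallet: bystander: rubber mallet, 284 mm long, loose, at the back of the bench
- tape_roll: bystander: paper tape roll, 89 mm diameter, 19 mm tall, loose, at the back
- ball_joint: bystander: black forged ball joint, 117 x 185 x 109 mm, loose, back left
- boot: bystander: black rubber dust boot, 45 mm diameter, 22 mm tall, loose, back right
Not all that is in view belongs to the job. Leave any orange look-alike of the caddy alone.

How it is judged:
On the way, in this order (a step that is already met when the one before it is completed fails the run):
1. all four castors trail within about 23 degrees of straight back while the nose is still outside the bay's rails (short of the mouth) (x of each of axle_front_left, axle_front_right in the frame of caddy below 0.0362 m and x of each of axle_rear_left, axle_rear_right in the frame of caddy below -0.0638 m and x of nose in the frame of bay below 0 m), for 0.1 s.
2. the caddy leans on the buffer with more than 6 N, its nose past the white marks, for 0.3 s (contact force between caddy and buffer_stand above 6 N and x of nose in the frame of bay above 0.135 m), for 0.3 s.
At the end, for the whole second after the job is handed in: the caddy stands at rest in the bay: nose past the white marks (135 to 185 mm from the mouth), within 12 mm of the centre line and 0.12 rad of the bay's direction, castors within about 23 degrees of trailing straight, jar upright in the tray (x of each of axle_front_left, axle_front_right in the frame of caddy below 0.0362 m and x of each of axle_rear_left, axle_rear_right in the frame of caddy below -0.0638 m and x of nose in the frame of bay between 0.135 and 0.185 m and y of nose in the frame of bay between -0.012 and 0.012 m and angle between the x axis of caddy and the x axis of bay, either way round below 0.12 rad and x of caddy in the frame of bay above 0.04 m and angle between paint_jar's own z axis and vertical below 0.2 rad and z of paint_jar in the frame of caddy above 0.035 m and linear speed of caddy below 0.01 m/s); the robot touches nothing.
It fails at once if the caddy bears on the buffer or its stand with more than 20 N (contact force between caddy and buffer_stand above 20 N).
It fails at once if the caddy bears on the rails with more than 20 N (contact force between caddy and bay above 20 N).
It fails at once if the caddy is lifted more than 10 mm or tipped more than 0.15 rad (height (world z) of caddy above 0.01 m or angle between caddy's own z axis and vertical above 0.15 rad).
It fails at once if the jar tips or leaves the tray (angle between paint_jar's own z axis and vertical above 0.35 rad or z of paint_jar in the frame of caddy below 0.03 m).
It fails at once if a bystander is moved more than 20 mm (distance of any of mallet, tape_roll, ball_joint, boot from where it was at the start of the episode above 0.02 m).
It also fails if it takes over 54 s, if anything falls off the work surface, if the arm or the gripper's body presses on something with over 40 N, if the wrist force passes 120 N, or if a joint passes its speed limit or range.

## Robot

A 6-joint arm with a two-finger parallel gripper is mounted at the origin on a cart in front of the work surface, level with it; the furniture and walls round the work are solid. World frame = base frame: x ahead of the robot, y to its left, z up, the work surface at z = 0. Lengths are in m, angles in rad, forces in N, time in s.
With the tool pointing down it reaches from about 0.275 to 1 m from the base axis. Payload 8.4 kg.
Tool frame: the origin (TCP) lies at the very end of the fingers, on their centre line; the grasp point (between the pads) lies 19 mm behind it (arm.hold_point_z is the distance from the TCP to the grasp point, in m); z points along the fingers, y is the direction in which the jaws open and shut (so a half turn about z gives the same grasp; the last joint's range is limited). The gripper opens to 85 mm and grips with 20 to 120 N. Pads are 22 mm wide; open, the fingers measure 114 mm over their backs; the gripper's body (76 mm by 85 mm) begins 54 mm behind the grasp point. The pads swing forward as they close: fully open they stand 13 mm farther back than shut.
Start: joints at [-1.199, 0.353, 1.633, -0, 1.155, -0.002], TCP at [0.228, -0.582, 0.231] pointing down, gripper open.
Joint ranges: [-2.63, 2.63], [-0.92, 2.1], [0.06, 2.66], [-1.3, 4.44], [0, 2.69], [-3.02, 3.02]. Speed limits (rad/s): [2.22, 2.22, 2.79, 3.14, 3.14, 3.14].

## Interface

Orientations are given as a 3x3 rotation matrix whose columns are the frame's x, y, z axes.
In Python, from station import arm gives the robot as it stands. The module is installed in compiled form; this text tells all that it offers.
- The arm moves only by the tool send_rows, never from a script. Its arguments are lists of equal length, an entry for each row: "delta_pos": the shift along the tool's x, y, z scaled (see below), a list of three; "dr": the turn, a rotation vector about the tool's x, y, z scaled (see below), a list of three; "fingers": the opening, from 0 (shut) to 1 (fully open). A call has 1 to 5 rows; each row shifts and turns the commanded pose from where the row before left it, along the tool's axes as they then stand; what a row does not reach is not made up. The controller multiplies each number of a shift by 0.5 m and each number of a turn by pi rad. A row lasts 1/8 s, in which the tool goes at most 62.5 mm and 10.7 degrees, less where a joint would pass 70% of its speed; a pose out of reach is approached as far as the arm can. A call with a number of a shift or a turn outside -1 to 1 is refused whole. A call with a gripper value outside its range is refused whole. The fingers move at their own pace and stop on an object; "squeeze" is the grip in N (left out, the last holds). Time passes only in rows, so rows that do not move let the fingers close. It gives the time, the measured TCP pose, the force and the opening at its end, in the units of the state.
- arm.state(): the state, without advancing time (a new reading comes with each control period).
- arm.snapshot(name): name is "scene" or "side" or "wrist"; returns the picture (384x512x3 uint8, red, green, blue); there is no depth.
- arm.get_calibration(name): a dict with "camera_matrix" (3x3 intrinsics, pixels), "world_from_camera" (4x4, takes a point from camera to world coordinates); the wrist camera has in their place "T_tool_cam" (4x4, takes a point from camera to tool coordinates, whose origin is the TCP and whose axes are the flange's). Camera axes: x right, y up, looking along -z (the intrinsics and any distortion apply to the point x, -y, -z); pixel columns grow to the right and rows downward; lengths in m; the calibration is good to about 2 mm. A picture is of the moment at which its call begins: read the wrist's pose just before it. get_calibration takes no time and is no camera call.
- arm.finish_job(): hands the job in, once; it reports no verdict.
Trained networks look in the newest picture that a camera, given by its name, has taken for a name from the list of things; names that differ only in an ending like _2 or _b are one class to them, and where a whole thing is asked for, a point or a joint stands for the part that bears it (a point fixed in the world has none). Each returns a list of dicts, best first, with "p" (0 to 1); they miss things now and then, are a little off and sometimes report something else, mostly with a low value. They report only what shows in the picture. A call takes as long as a camera call. They do not tell look-alikes from the thing itself.
- arm.recognise(camera, thing): "point" ([x, y, z] in m, in world coordinates, good to about 4 mm: the middle of the surface that is visible of it).
- arm.pinpoint(camera, thing): "point" ([x, y, z] in m, in world coordinates, good to about 4 mm: a listed point, or the origin of a listed thing).
The state is a dict: "clock": time; "joint_pos": joint angles; "dq": joint speeds; "effort": joint torques, N m; "ee_pos": TCP position; "eef_rot": TCP orientation; "force": force on the tool from outside, world axes, zero at the start; "moment": the same for the moment, N m; "width": finger opening in m.
Only numpy, scipy, OpenCV 4.12 (cv2) and the standard library are available. Lean on these libraries where they do the work, as an engineer would, in place of code of your own. Each camera call takes 0.05 s, during which the arm holds its last target.

## Working session

There is one attempt and no reset: what is moved stays moved. The work goes in short steps, Python scripts to look and compute and a tool call to move; the robot and the scene stay as the last step left them, time stands still between calls to the robot, and variables do not carry over. Pictures are saved under pics/ and viewed, and the job is handed in when it is done.

Besides the shell and the picture viewer there is one more tool, called after "Request:" as name(argument=value, ...) on one line, values as JSON. send_rows: Moves the arm, as the interface text tells. Shifts and turns lie within -1 to 1; 1 stands for 0.5 m of shift or pi rad of turn. Its arguments: {"type":"object","properties":{"delta_pos":{"type":"array","items":{"type":"array","items":{"type":"number"}}},"dr":{"type":"array","items":{"type":"array","items":{"type":"number"}}},"fingers":{"type":"array","items":{"type":"number"}},"squeeze":{"type":"number"}},"required":["delta_pos","dr","fingers"]}

```bash
mkdir -p pics; cat > h.py <<'E'
import numpy as np, cv2
from station import arm
def snap(n,f):
    im=arm.snapshot(n); cv2.imwrite('pics/'+f,cv2.cvtColor(im,cv2.COLOR_RGB2BGR)); return im
def proj(n,p):
    c=arm.get_calibration(n);K=np.array(c['camera_matrix']);
    if n=='wrist':
        s=arm.state();T=np.eye(4);T[:3,:3]=s['eef_rot'];T[:3,3]=s['ee_pos'];W=T@np.array(c['T_tool_cam'])
    else: W=np.array(c['world_from_camera'])
    q=np.linalg.inv(W)@np.append(p,1);q=np.array([q[0],-q[1],-q[2]]);u=K@q;return u[:2]/u[2]
E
python3 - <<'E'
from h import *
np.set_printoptions(precision=4,suppress=True)
s=arm.state();print(s)
for n in('scene','side'):
    snap(n,n+'0.png')
    for t in('caddy','handle','nose','bay','buffer_stand','paint_jar'):
        for d in arm.pinpoint(n,t)[:3]: print(n,t,np.round(d['point'],4),round(d['p'],2),proj(n,d['point']).round())
E
```

```text
{'clock': 0.0, 'joint_pos': array([-1.1994,  0.3536,  1.6341,  0.    ,  1.1552, -0.0024]), 'dq': array([0.0006, 0.0009, 0.0007, 0.001 , 0.001 , 0.0008]), 'effort': array([  0.0022, -60.5245, -34.2072,   0.0001,   0.0094,  -0.    ]), 'ee_pos': array([ 0.228 , -0.5814,  0.2306]), 'eef_rot': array([[ 0.9309,  0.3652, -0.0005],
       [ 0.3652, -0.9309,  0.0013],
       [ 0.    , -0.0014, -1.    ]]), 'force': array([ 0.169 , -0.1953, -0.0341]), 'moment': array([ 0.0092,  0.0331, -0.0269]), 'width': 0.08562077132539099}
scene caddy [ 0.5766 -0.1473  0.0008] 0.85 [294. 193.]
scene caddy [ 0.358  -0.2535 -0.0039] 0.55 [358. 212.]
scene handle [ 0.5658 -0.233   0.0796] 0.79 [316. 170.]
scene nose [ 0.5798 -0.0709  0.0596] 0.88 [277. 184.]
scene nose [ 0.5752 -0.1435 -0.0007] 0.45 [294. 194.]
scene nose [ 0.3269 -0.1878  0.0647] 0.44 [354. 203.]
scene bay [ 0.5075  0.0857 -0.003 ] 0.74 [251. 220.]
scene buffer_stand [0.482  0.285  0.0002] 0.59 [199. 242.]
scene paint_jar [ 0.5751 -0.1272  0.049 ] 0.57 [291. 183.]
side caddy [ 0.3628 -0.2503 -0.0021] 0.95 [211. 271.]
side caddy [ 0.5764 -0.1517 -0.0004] 0.73 [281. 240.]
side handle [ 0.5651 -0.232   0.0768] 0.86 [286. 234.]
side handle [ 0.3991 -0.3316  0.0812] 0.58 [229. 264.]
side nose [ 0.5834 -0.0693  0.0602] 0.82 [277. 208.]
side nose [ 0.3262 -0.1844  0.067 ] 0.62 [194. 236.]
side bay [0.5072 0.0876 0.0025] 0.95 [243. 200.]
side paint_jar [ 0.5757 -0.1219  0.0458] 0.79 [279. 221.]
```

View pics/scene0.png

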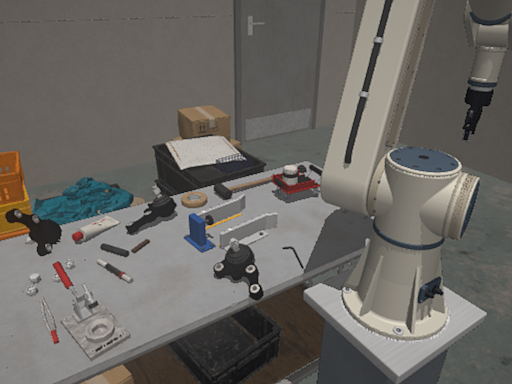

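View pics/side0.png

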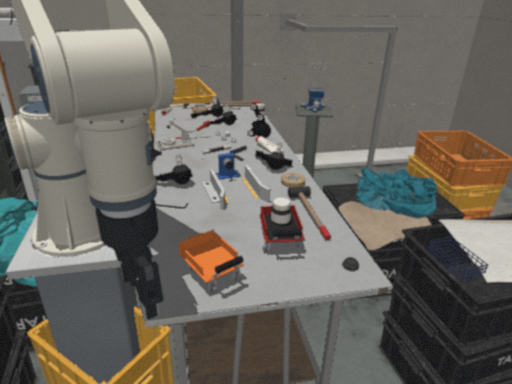

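```bash
python3 - <<'E'
import cv2
for n,(a,b,c,d) in {'scene':(130,270,170,400),'side':(150,300,150,330)}.items():
    im=cv2.imread(f'pics/{n}0.png')[a:b,c:d]
    cv2.imwrite(f'pics/{n}0c.png',cv2.resize(im,None,fx=3.3,fy=3.3,interpolation=cv2.INTER_CUBIC))
E
```

```text
(no output)
```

View pics/scene0c.png

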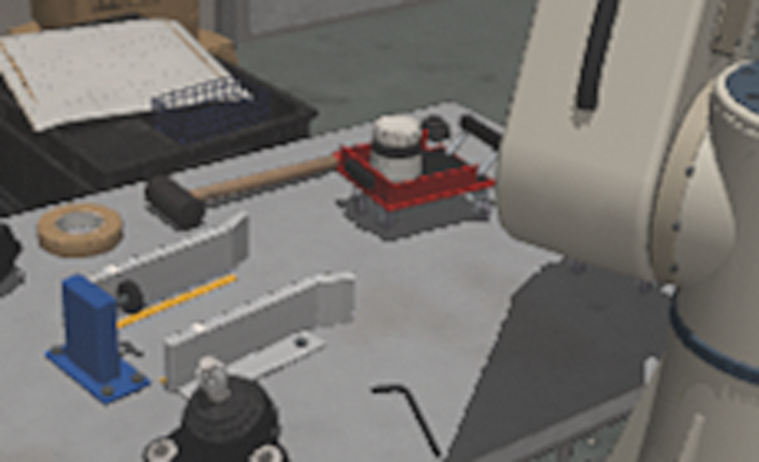

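View pics/side0c.png

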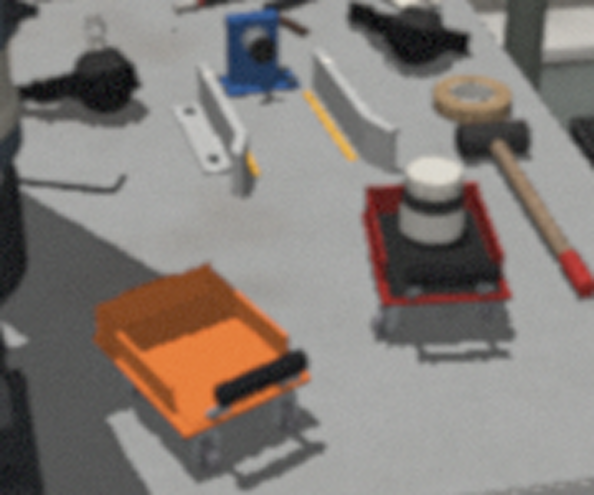

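Candidates: the red caddy with the jar (side 281,225; scene 294,185) and the orange tray without a jar (side 211,258). The second is the look-alike, and the close crops confirm red is the target. Next I'll check the wrist camera geometry.

```bash
cat >> h.py <<'E'
np.set_printoptions(precision=4,suppress=True)
def plan(tgt, yaw_y=None):
    """remaining shift in tool units and turn units to target TCP pos, tool y heading yaw_y(deg world)"""
    s=arm.state();R=np.array(s['eef_rot']);d=R.T@(np.array(tgt)-s['ee_pos'])
    y=np.degrees(np.arctan2(R[1,1],R[0,1]))
    print('tcp',s['ee_pos'],'yaw_y',round(y,2),'z',R[:,2],'F',s['force'],'t',s['clock'],'w',s['width'])
    print('shift units',d/0.5,'norm mm',np.linalg.norm(d)*1e3)
    if yaw_y is not None:
        e=(yaw_y-y+180)%360-180
        print('turn about tool z deg',-e,'units',-e/180)
E
python3 - <<'E'
from h import *
c=arm.get_calibration('wrist');print(c)
# view planning: what does camera see with tcp at a position, tool y heading -95.7
K=np.array(c['camera_matrix']);T=np.array(c['T_tool_cam'])
print(arm.hold_point_z)
plan([0.56,-0.2,0.25],-95.7)
E
```

```text
{'camera_matrix': array([[319.0308,   0.    , 259.6551],
       [  0.    , 319.0308, 192.3832],
       [  0.    ,   0.    ,   1.    ]]), 'T_tool_cam': array([[ 0.0032,  0.954 ,  0.2998,  0.0763],
       [ 1.    , -0.0029, -0.0012,  0.0004],
       [-0.0003,  0.2998, -0.954 , -0.1416],
       [ 0.    ,  0.    ,  0.    ,  1.    ]])}
0.0187
tcp [ 0.2282 -0.5819  0.2313] yaw_y -68.58 z [ 0. -0. -1.] F [ 0.1194 -0.568  -0.4867] t 0.7 w 0.08541021810609177
shift units [ 0.8966 -0.4687 -0.0374] norm mm 506.19402033574846
turn about tool z deg 27.115656190357868 units 0.15064253439087705
```

```bash
python3 - <<'E'
from h import *
plan([0.6,-0.03,0.30],-95.7)
E
```

```text
tcp [ 0.2282 -0.5819  0.2313] yaw_y -68.58 z [ 0. -0. -1.] F [ 0.1194 -0.568  -0.4867] t 0.7 w 0.08541021810609177
shift units [ 1.0952 -0.756  -0.1374] norm mm 668.9360807759671
turn about tool z deg 27.115656190357868 units 0.15064253439087705
```

Request:
send_rows(delta_pos=[[0.06,-0.04,-0.02],[0.095,-0.065,-0.02],[0.095,-0.065,-0.02],[0.095,-0.065,-0.02],[0.095,-0.065,-0.02]], dr=[[0,0,0],[0,0,0],[0,0,0],[0,0,0],[0,0,0]], fingers=[1,1,1,1,1])

```text
clock: 1.32
ee_pos: [0.3791, -0.3603, 0.2818]
eef_rot: [[0.931, 0.365, 0.001], [0.365, -0.931, -0.0], [0.0, 0.001, -1.0]]
force: [0.6, 0.2, 0.1]
width: 0.0859
```

Request:
send_rows(delta_pos=[[0.095,-0.065,-0.01],[0.095,-0.065,-0.01],[0.095,-0.065,-0.01],[0.095,-0.065,0],[0.095,-0.065,0]], dr=[[0,0,0],[0,0,0],[0,0,0],[0,0,0],[0,0,0]], fingers=[1,1,1,1,1])

```text
clock: 1.95
ee_pos: [0.541, -0.1222, 0.2966]
eef_rot: [[0.931, 0.365, 0.001], [0.365, -0.931, -0.0], [0.001, 0.001, -1.0]]
force: [0.2, -0.8, -0.7]
width: 0.0852
```

```bash
python3 - <<'E'
from h import *
plan([0.6,-0.03,0.30],-95.7)
E
```

```text
tcp [ 0.541  -0.1222  0.2966] yaw_y -68.58 z [ 0.0008 -0.0003 -1.    ] F [ 0.2272 -0.8054 -0.6677] t 1.95 w 0.08519064928468632
shift units [ 0.1773 -0.1285 -0.0067] norm mm 109.52758138502523
turn about tool z deg 27.11910577062332 units 0.1506616987256851
```

Request:
send_rows(delta_pos=[[0.09,-0.065,0],[0.09,-0.065,0],[0,0,0],[0,0,0],[0,0,0]], dr=[[0,0,0],[0,0,0.03],[0,0,0.055],[0,0,0.055],[0,0,0.01]], fingers=[1,1,1,1,1])

```text
clock: 2.58
ee_pos: [0.6001, -0.0303, 0.2962]
eef_rot: [[0.995, -0.097, -0.0], [-0.097, -0.995, -0.0], [-0.0, 0.0, -1.0]]
force: [0.1, 0.3, 0.7]
width: 0.0856
```

```bash
python3 - <<'E'
from h import *
plan([0.6,-0.03,0.30],-95.7)
s0=arm.state()
snap('wrist','w1.png'); 
for t in('caddy','handle','nose','bay','buffer_stand','paint_jar','axle_front_left','axle_front_right','axle_rear_left','axle_rear_right','mallet','tape_roll'):
    for d in arm.pinpoint('wrist',t)[:2]: print(t,np.round(d['point'],4),round(d['p'],2),proj('wrist',d['point']).round())
E
```

```text
tcp [ 0.6001 -0.0303  0.2962] yaw_y -95.59 z [-0.0001 -0.     -1.    ] F [0.0789 0.3396 0.6871] t 2.575 w 0.08555122400166719
shift units [-0.0002 -0.0006 -0.0076] norm mm 3.7900445969477423
turn about tool z deg 0.1144538569579936 units 0.0006358547608777421
caddy [ 0.3648 -0.2515  0.0002] 0.61 [412. 285.]
caddy [ 0.5772 -0.1502  0.0013] 0.58 [346. 159.]
handle [ 0.4013 -0.3287  0.0807] 0.78 [501. 291.]
handle [ 0.5641 -0.234   0.0807] 0.65 [437. 177.]
nose [ 0.5814 -0.0648  0.0633] 0.79 [289. 172.]
buffer_stand [0.4775 0.2864 0.005 ] 0.94 [ 57. 251.]
paint_jar [ 0.5753 -0.1223  0.049 ] 0.61 [334. 170.]
axle_rear_right [ 0.4222 -0.2973  0.0094] 0.68 [448. 252.]
mallet [ 0.7051 -0.0466  0.0019] 0.59 [264.  68.]
tape_roll [0.716  0.1907 0.0019] 0.7 [79. 77.]
tape_roll [ 0.5846 -0.0678  0.0615] 0.4 [291. 169.]
```

View pics/w1.png

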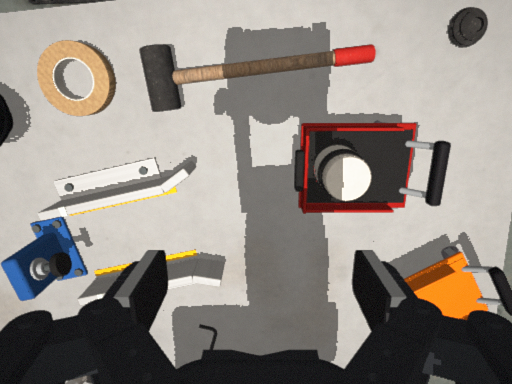

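The wrist view shows the red caddy at (357,168) and the orange one at (450,280). The rails run around (125,185) and (150,265), with the pad at (60,264). I'll zoom in to measure the rails.

```bash
python3 - <<'E'
import cv2
im=cv2.imread('pics/w1.png')
cv2.imwrite('pics/w1c.png',cv2.resize(im[145:310,0:235],None,fx=3.4,fy=3.4,interpolation=cv2.INTER_CUBIC))
cv2.imwrite('pics/w1d.png',cv2.resize(im[110:225,280:460],None,fx=4.4,fy=4.4,interpolation=cv2.INTER_CUBIC))
E
```

```text
(no output)
```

View pics/w1c.png

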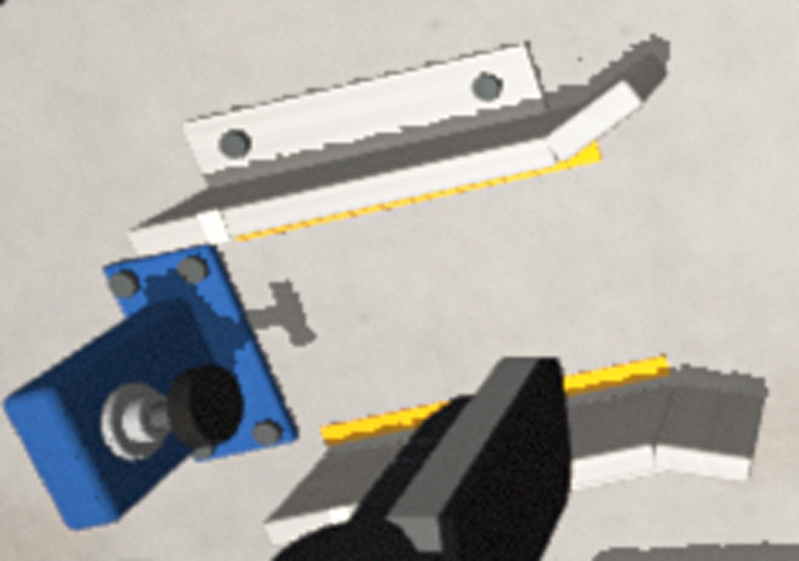

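View pics/w1d.png

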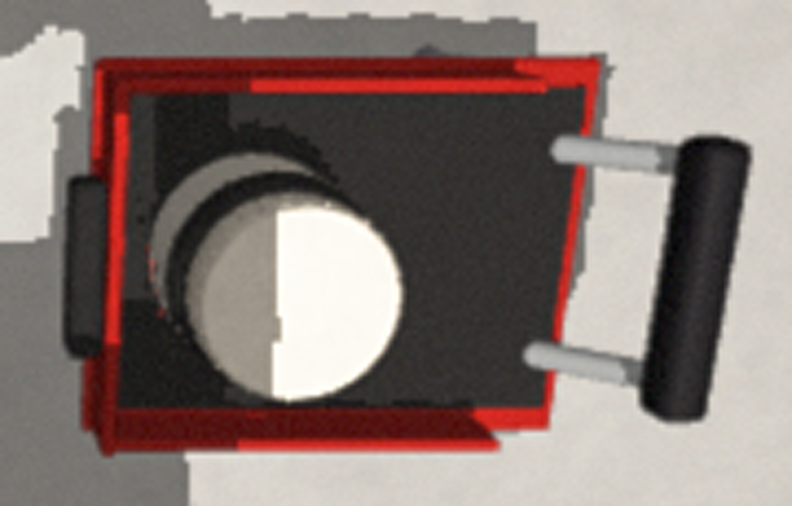

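```bash
cat >> h.py <<'E'
def pix2w(px,z,s=None,cam='wrist'):
    c=arm.get_calibration(cam);K=np.array(c['camera_matrix'])
    if cam=='wrist':
        s=s or arm.state();T=np.eye(4);T[:3,:3]=s['eef_rot'];T[:3,3]=s['ee_pos'];W=T@np.array(c['T_tool_cam'])
    else: W=np.array(c['world_from_camera'])
    r=np.linalg.inv(K)@[px[0],px[1],1];r=W[:3,:3]@[r[0],-r[1],-r[2]];o=W[:3,3]
    return o+r*(z-o[2])/r[2]
E
python3 - <<'E'
from h import *
C=lambda u,v:(u/3.4,145+v/3.4)
D=lambda u,v:(280+u/4.4,110+v/4.4)
P={k:pix2w(C(*p),.052)[:2] for k,p in dict(A0=(559,161),A170=(140,253),B0=(655,446),B170=(268,522),Amark=(222,240),Aflare=(627,83),Bflare=(748,457)).items()}
for k in P: print(k,P[k])
m0=(P['A0']+P['B0'])/2;m1=(P['A170']+P['B170'])/2
d=m1-m0;print('bay origin',m0,'len',np.hypot(*d),'hdg',np.degrees(np.arctan2(d[1],d[0])),'width',np.hypot(*(P['A0']-P['B0'])),np.hypot(*(P['A170']-P['B170'])))
for a,b in(('A0','A170'),('B0','B170')):
    e=P[b]-P[a];print(a,np.hypot(*e),np.degrees(np.arctan2(e[1],e[0])))
hr=pix2w(D(713,146),.083)[:2];hl=pix2w(D(678,414),.083)[:2]
nr=pix2w(D(80,178),.070)[:2];nl=pix2w(D(68,354),.070)[:2]
h=(hr+hl)/2;n=(nr+nl)/2;e=n-h
print('handle',h,'w',np.hypot(*(hr-hl)),'ang',np.degrees(np.arctan2(*(hr-hl)[::-1]))+90)
print('nose',n,'w',np.hypot(*(nr-nl)),'len',np.hypot(*e),'hdg',np.degrees(np.arctan2(e[1],e[0])), np.degrees(np.arctan2(*(nr-nl)[::-1]))+90)
# rim corners: front at z .074 ,rear at .070
for nm,p in dict(fr=(97,62),fl=(107,452),rr=(603,62)).items(): print(nm,pix2w(D(*p),.072)[:2])
print('pad',pix2w((60,264),.062))
E
```

```text
A0 [0.5669 0.0931]
A170 [0.5455 0.2596]
B0 [0.4434 0.0764]
B170 [0.4228 0.2425]
Amark [0.5478 0.2268]
Aflare [0.594  0.0629]
Bflare [0.4348 0.0395]
bay origin [0.5052 0.0848] len 0.16760963994344621 hdg 97.19736895291494 width 0.12462065502647907 0.12393275769783157
A0 0.1678847235109388 97.31573521767342
B0 0.16733527406128776 97.07861402908641
handle [ 0.5674 -0.2335] w 0.07189568771781062 ang 86.94235480900205
nose [ 0.5836 -0.0739] w 0.04859948964746893 len 0.16036672528899243 hdg 84.17766310100686 82.80450607799776
fr [ 0.6376 -0.0828]
fl [ 0.5306 -0.0798]
rr [ 0.6254 -0.2118]
pad [0.4843 0.246  0.062 ]
```

```bash
python3 - <<'E'
from h import *
plan([0.5657,-0.2332,0.18],-95.8)
E
```

```text
tcp [ 0.6001 -0.0305  0.2963] yaw_y -95.57 z [ 0.  0. -1.] F [-0.0083 -0.0683  1.1394] t 3.225 w 0.08539596006742593
shift units [-0.0291  0.4101  0.2326] norm mm 236.19841824560478
turn about tool z deg 0.22928296176934282 units 0.0012737942320519046
```

Request:
send_rows(delta_pos=[[-0.007,0.1,0.02],[-0.007,0.1,0.03],[-0.007,0.1,0.05],[-0.006,0.08,0.07],[-0.002,0.03,0.06]], dr=[[0,0,0],[0,0,0],[0,0,0],[0,0,0],[0,0,0.001]], fingers=[1,1,1,1,1])

```text
clock: 3.85
ee_pos: [0.565, -0.2353, 0.1802]
eef_rot: [[0.995, -0.102, -0.0], [-0.102, -0.995, -0.0], [0.0, 0.0, -1.0]]
force: [-0.1, 1.2, 0.5]
width: 0.0853
```

```bash
python3 - <<'E'
from h import *
plan([0.5657,-0.2332,0.061],-95.8)
snap('wrist','w2.png')
for t in('handle','caddy'):
    for d in arm.pinpoint('wrist',t)[:2]: print(t,np.round(d['point'],4),round(d['p'],2),proj('wrist',d['point']).round())
print(proj('wrist',[0.5657,-0.2332,.08]))
E
```

```text
tcp [ 0.565  -0.2353  0.1802] yaw_y -95.87 z [-0.     -0.0004 -1.    ] F [-0.0648  1.2438  0.5276] t 3.85 w 0.08532602593785929
shift units [ 0.0009 -0.0045  0.2384] norm mm 119.21644758836851
turn about tool z deg -0.07291634097629185 units -0.0004050907832016214
handle [ 0.5642 -0.2329  0.0811] 0.97 [257. 193.]
caddy [ 0.3646 -0.2559  0.0006] 0.9 [294. 327.]
caddy [ 0.5753 -0.1462  0.0018] 0.72 [174. 168.]
[258.6647 191.4464]
```

View pics/w2.png

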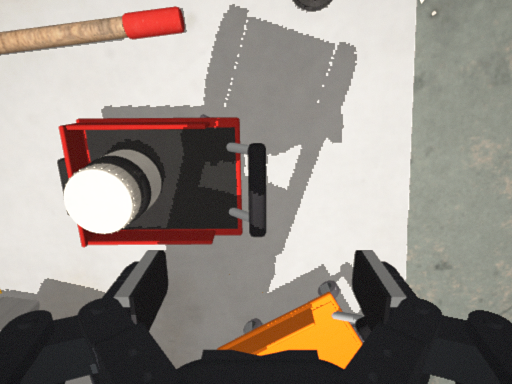

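```bash
python3 - <<'E'
from h import *
for v in((257.5,147),(257.5,190),(258,234)): print(pix2w(v,.086))
E
```

```text
[ 0.602 -0.236  0.086]
[ 0.5688 -0.2326  0.086 ]
[ 0.5318 -0.2293  0.086 ]
```

Request:
send_rows(delta_pos=[[0.0005,-0.0045,0.05],[0,0,0.07],[0,0,0.06],[0,0,0.04],[0,0,0.018]], dr=[[0,0,0],[0,0,0],[0,0,0],[0,0,0],[0,0,0]], fingers=[1,1,1,0.7,0.5])

```text
clock: 4.62
ee_pos: [0.5667, -0.2304, 0.0623]
eef_rot: [[0.995, -0.1, 0.0], [-0.1, -0.995, -0.0], [0.0, -0.0, -1.0]]
force: [-0.4, -0.2, 0.9]
width: 0.0515
```

```bash
python3 - <<'E'
from h import *
plan([0.5652,-0.2330,0.061],-95.8)
snap('wrist','w3.png')
snap('side','s3.png')
E
```

```text
tcp [ 0.5667 -0.2304  0.0623] yaw_y -95.72 z [ 0.0002 -0.     -1.    ] F [-0.4356 -0.1633  0.8861] t 4.625 w 0.05151001611224674
shift units [-0.0024  0.0055  0.0026] norm mm 3.2601909136979033
turn about tool z deg 0.08233670250609748 units 0.0004574261250338749
```

View pics/w3.png

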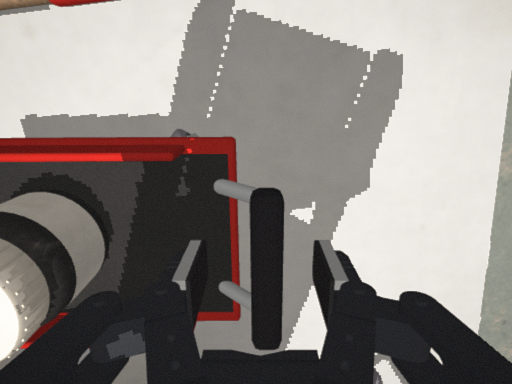

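```bash
python3 - <<'E'
from h import *
a=pix2w((267,190),.086);b=pix2w((267,347),.086)
m=(a+b)/2;print(a,b,m,np.hypot(*(a-b)[:2]),np.degrees(np.arctan2(*(a-b)[:2][::-1])))
plan([m[0],m[1],.061])
E
```

```text
[ 0.6063 -0.2381  0.086 ] [ 0.5316 -0.2314  0.086 ] [ 0.569  -0.2348  0.086 ] 0.07500773694491374 -5.165309732938284
tcp [ 0.5664 -0.2306  0.0623] yaw_y -95.74 z [-0.0002  0.0001 -1.    ] F [-0.0499  0.0664  0.5687] t 4.725 w 0.0425283190966403
shift units [0.006  0.0077 0.0026] norm mm 5.041301878861115
```

Request:
send_rows(delta_pos=[[0.004,0.007,0.0026],[0,0,0],[0,0,0],[0,0,0],[0,0,0]], dr=[[0,0,-0.002],[0,0,0],[0,0,0],[0,0,0],[0,0,0]], fingers=[0.4,0.3,0.2,0,0], squeeze=30)

```text
clock: 5.35
ee_pos: [0.5681, -0.2348, 0.0614]
eef_rot: [[0.996, -0.094, 0.001], [-0.094, -0.996, -0.0], [0.001, 0.0, -1.0]]
force: [0.1, -0.3, 3.3]
width: 0.0138
```

```bash
python3 - <<'E'
from h import *
plan([0.568,-0.2345,0.061],-95.2)
s=arm.state();print(s['force'],s['moment'])
E
```

```text
tcp [ 0.5681 -0.2348  0.0614] yaw_y -95.4 z [ 0.0007 -0.0004 -1.    ] F [ 0.1459 -0.2967  3.2651] t 5.35 w 0.013791173865212655
shift units [-0.0003 -0.0006  0.0009] norm mm 0.5351135251345545
turn about tool z deg -0.2030323721014895 units -0.0011279576227860527
[ 0.1459 -0.2967  3.2651] [-0.0624  0.0382  0.0111]
```

Request:
send_rows(delta_pos=[[-0.002,-0.005,0],[-0.004,-0.01,0],[-0.006,-0.013,0],[-0.006,-0.013,0],[-0.006,-0.013,0]], dr=[[0,0,-0.003],[0,0,-0.005],[0,0,-0.007],[0,0,-0.007],[0,0,-0.007]], fingers=[0,0,0,0,0])

```text
clock: 5.98
ee_pos: [0.5578, -0.2067, 0.0614]
eef_rot: [[1.0, -0.002, 0.001], [-0.002, -1.0, -0.001], [0.001, 0.001, -1.0]]
force: [0.4, -1.5, 5.6]
width: 0.0135
```

```bash
cat >> h.py <<'E'
B0=np.array([0.506,0.0855]);BH=97.2
def bayrep():
    s=arm.state();R=np.array(s['eef_rot']);p=s['ee_pos']
    b=np.radians(BH);X=np.array([np.cos(b),np.sin(b)]);Y=np.array([-X[1],X[0]])
    h=np.degrees(np.arctan2(-R[1,1],-R[0,1]));d=p[:2]-B0
    n=p[:2]+.163*np.array([np.cos(np.radians(h)),np.sin(np.radians(h))])-B0
    print('handle_b',d@X,d@Y,'nose_b',n@X,n@Y,'hdg err',h-BH,'z',p[2],'w',s['width'],'t',s['clock'])
    f=s['force'];print('Fbay',f[:2]@X,f[:2]@Y,f[2],'M',s['moment'])
E
python3 - <<'E'
from h import *
bayrep()
E
```

```text
handle_b -0.29638470387442173 -0.014738869945096222 nose_b -0.13470319110366458 -0.03542916786850702 hdg err -7.292475407637951 z 0.061419201798774956 w 0.01354853870405969 t 5.975
Fbay -1.4975875286317417 -0.20257961771538968 5.570158922570327 M [-0.2137 -0.103  -0.0896]
```

Request:
send_rows(delta_pos=[[-0.007,-0.015,-0.0006],[-0.007,-0.015,0],[-0.007,-0.015,0],[-0.007,-0.015,0],[-0.006,-0.014,0]], dr=[[0,0,-0.008],[0,0,-0.008],[0,0,-0.008],[0,0,-0.008],[0,0,-0.008]], fingers=[0,0,0,0,0])

```text
clock: 6.6
ee_pos: [0.5387, -0.1702, 0.0614]
eef_rot: [[0.992, 0.124, 0.0], [0.124, -0.992, -0.0], [0.0, 0.0, -1.0]]
force: [1.7, -0.6, 5.6]
width: 0.0135
```

```bash
python3 - <<'E'
from h import *
bayrep()
snap('wrist','w4.png');snap('side','s4.png');snap('scene','c4.png')
for c in('side','scene','wrist'):
  for t in('nose','handle','caddy','bay','buffer_stand'):
    for d in arm.pinpoint(c,t)[:2]: print(c,t,np.round(d['point'],4),round(d['p'],2),proj(c,d['point']).round())
for n,(a,b,c,d) in {'c':(130,270,170,400),'s':(130,280,160,330)}.items():
    im=cv2.imread(f'pics/{n}4.png')[a:b,c:d]
    cv2.imwrite(f'pics/{n}4c.png',cv2.resize(im,None,fx=3.4,fy=3.4,interpolation=cv2.INTER_CUBIC))
E
```

```text
handle_b -0.2578231115477581 -0.0003668734748674281 nose_b -0.09482329910269818 -0.0006141443289606259 hdg err -0.08691767957104446 z 0.061445473483002035 w 0.01345846853689608 t 6.6
Fbay -0.7958470277812557 -1.6608843670220093 5.64163481488135 M [-0.0879 -0.2377 -0.0607]
side nose [ 0.3279 -0.1841  0.0652] 0.69 [194. 237.]
side nose [ 0.5176 -0.0047  0.0626] 0.58 [252. 198.]
side handle [ 0.3963 -0.3314  0.0824] 0.89 [228. 264.]
side handle [ 0.5334 -0.1667  0.0765] 0.65 [269. 222.]
side caddy [ 0.3628 -0.252  -0.0047] 0.66 [211. 273.]
side caddy [ 0.7072 -0.0425  0.0026] 0.57 [311. 215.]
side bay [0.5049 0.0864 0.002 ] 0.68 [242. 201.]
side buffer_stand [ 0.4795  0.2823 -0.0028] 0.61 [227. 177.]
scene nose [ 0.5153 -0.0073  0.0627] 0.64 [273. 194.]
scene handle [ 0.5366 -0.1722  0.0752] 0.9 [308. 178.]
scene handle [ 0.4969 -0.0438  0.0118] 0.2 [285. 207.]
scene caddy [ 0.5245 -0.0811 -0.0036] 0.78 [288. 205.]
scene bay [ 0.5073  0.0889 -0.0013] 0.87 [250. 220.]
scene buffer_stand [ 0.4829  0.2851 -0.0003] 0.75 [199. 242.]
scene buffer_stand [ 0.523  -0.0826 -0.0008] 0.23 [289. 204.]
wrist handle [ 0.5372 -0.1687  0.0789] 0.57 [255. 275.]
wrist caddy [ 0.5282 -0.0842  0.0019] 0.88 [130. 210.]
wrist bay [ 0.571  -0.0425  0.0168] 0.59 [ 48. 142.]
wrist bay [ 0.5365 -0.1705  0.0803] 0.38 [258. 278.]
wrist buffer_stand [ 0.5273 -0.083   0.002 ] 0.7 [128. 211.]
```

View pics/w4.png

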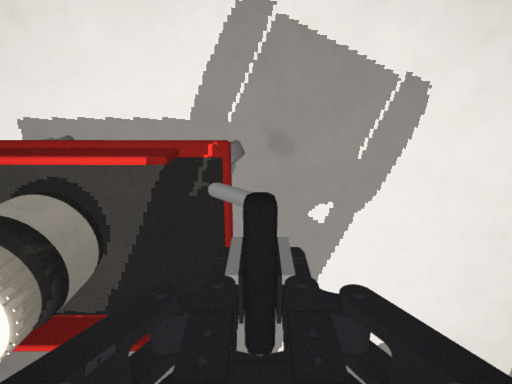

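View pics/s4c.png

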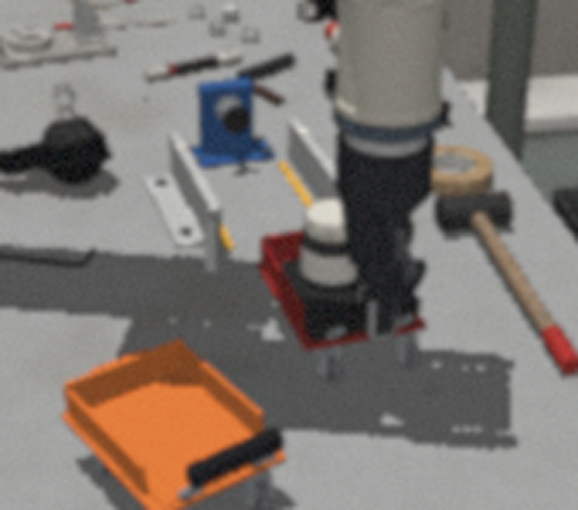

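View pics/c4c.png

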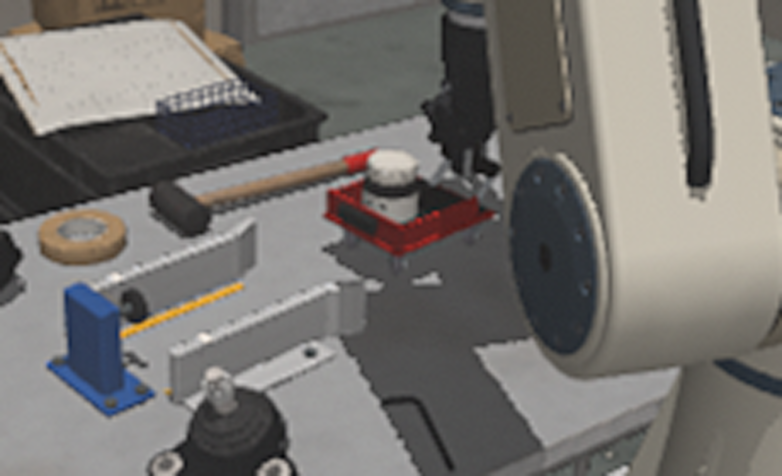

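Request:
send_rows(delta_pos=[[0,-0.012,-0.0004],[0,-0.015,0],[0,-0.015,0],[0,-0.015,0],[0,-0.015,0]], dr=[[0,0,-0.0005],[0,0,0],[0,0,0],[0,0,0],[0,0,0]], fingers=[0,0,0,0,0])

```text
clock: 8.12
ee_pos: [0.5338, -0.1343, 0.0614]
eef_rot: [[0.992, 0.124, -0.001], [0.124, -0.992, 0.0], [-0.001, -0.0, -1.0]]
force: [-0.8, -1.8, 6.2]
width: 0.0136
```

Request:
send_rows(delta_pos=[[0,-0.015,0],[0,-0.015,0],[0,-0.012,0],[0,-0.01,0],[0,-0.006,0]], dr=[[0,0,0],[0,0,0],[0,0,0],[0,0,0],[0,0,0]], fingers=[0,0,0,0,0])

```text
clock: 8.75
ee_pos: [0.53, -0.1055, 0.0614]
eef_rot: [[0.992, 0.125, -0.001], [0.125, -0.992, 0.0], [-0.001, -0.0, -1.0]]
force: [-0.5, -1.0, 6.6]
width: 0.0135
```

```bash
python3 - <<'E'
from h import *
bayrep()
snap('wrist','w5.png');snap('side','s5.png');snap('scene','c5.png')
for c in('side','scene'):
  for t in('nose','handle','bay','axle_front_left','axle_rear_left','axle_rear_right'):
    for d in arm.pinpoint(c,t)[:2]: print(c,t,np.round(d['point'],4),round(d['p'],2),proj(c,d['point']).round())
for n,(a,b,c,d) in {'c':(150,260,190,350),'s':(160,260,190,320)}.items():
    im=cv2.imread(f'pics/{n}5.png')[a:b,c:d]
    cv2.imwrite(f'pics/{n}5c.png',cv2.resize(im,None,fx=4.8,fy=4.8,interpolation=cv2.INTER_CUBIC))
E
```

```text
handle_b -0.19250081254070506 9.440030120872204e-05 nose_b -0.029500848093365055 -1.3257331569386078e-05 hdg err -0.03784250576089221 z 0.06142590028432282 w 0.013467528376963942 t 8.75
Fbay -0.9295963308037462 0.6703605815309139 6.631319124354637 M [-0.2457  0.1098  0.0869]
side nose [0.5095 0.0575 0.0585] 0.86 [245. 190.]
side nose [ 0.3275 -0.1848  0.0632] 0.79 [194. 237.]
side handle [ 0.3964 -0.3305  0.0821] 0.94 [228. 264.]
side handle [ 0.524  -0.1038  0.077 ] 0.79 [261. 210.]
side axle_front_left [ 0.6872  0.3676 -0.0042] 0.61 [274. 165.]
side axle_rear_left [ 0.4921 -0.093   0.0102] 0.49 [249. 229.]
side axle_rear_left [ 0.361  -0.3247  0.0138] 0.43 [214. 287.]
side axle_rear_right [ 0.4215 -0.3041  0.0086] 0.66 [237. 279.]
side axle_rear_right [ 0.5644 -0.0827  0.0121] 0.38 [271. 224.]
scene nose [0.5064 0.0582 0.0638] 0.95 [258. 200.]
scene nose [ 0.507   0.0904 -0.0005] 0.3 [250. 220.]
scene handle [ 0.5297 -0.1042  0.0777] 0.92 [294. 182.]
scene bay [ 0.5063  0.0869 -0.0011] 0.63 [251. 220.]
scene axle_rear_left [ 0.4892 -0.089   0.0135] 0.38 [297. 204.]
```

View pics/w5.png

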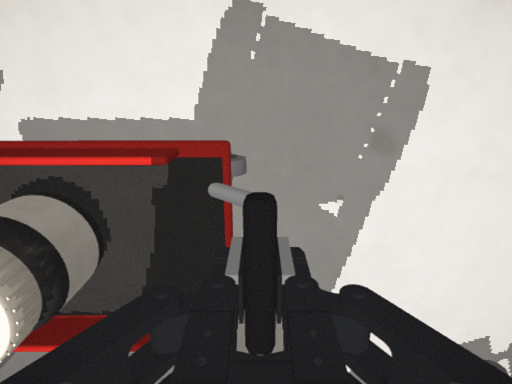

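View pics/s5c.png

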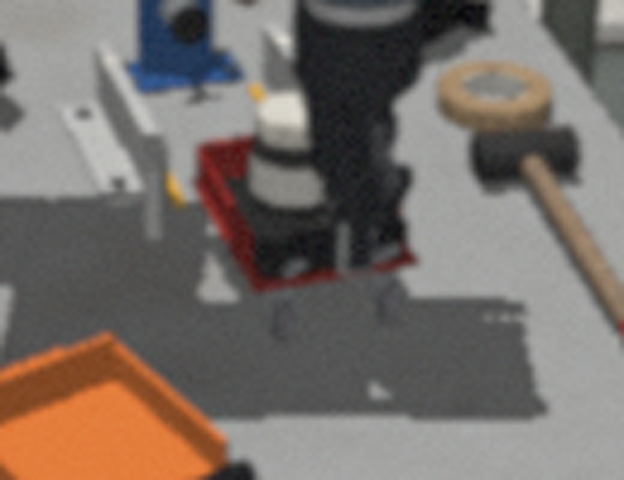

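View pics/c5c.png

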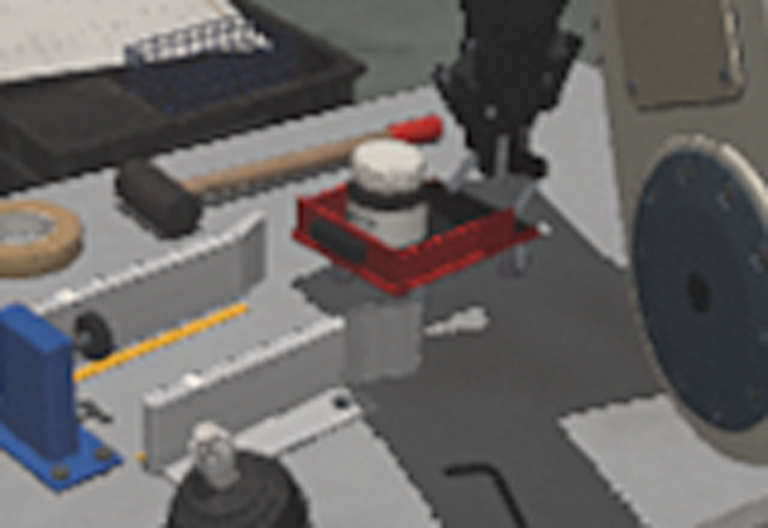

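```bash
cat >> h.py <<'E'
def overlay(cam,src,dst,box,fx,off=(0,0)):
    b=np.radians(BH);X=np.array([np.cos(b),np.sin(b)]);Y=np.array([-X[1],X[0]])
    s=arm.state();R=np.array(s['eef_rot']);h=np.arctan2(-R[1,1],-R[0,1]);cx=np.array([np.cos(h),np.sin(h)]);cy=np.array([-cx[1],cx[0]])
    H=s['ee_pos'][:2]
    bw=lambda x,y,z:np.append(B0+X*x+Y*y,z)
    cw=lambda x,y,z:np.append(H+cx*(x+.085)+cy*y,z)
    x0,y0,x1,y1=box
    im=cv2.resize(cv2.imread('pics/'+src)[y0:y1,x0:x1],None,fx=fx,fy=fx,interpolation=cv2.INTER_CUBIC)
    def ln(pts,col):
        q=[((proj(cam,p)-[x0,y0]+.5)*fx).astype(int) for p in pts]
        for a,c in zip(q,q[1:]): cv2.line(im,tuple(map(int,a)),tuple(map(int,c)),col,1,cv2.LINE_AA)
    for sg in(1,-1):
        ln([bw(0,sg*.061,.052),bw(.17,sg*.061,.052),bw(.17,sg*.073,.052),bw(0,sg*.073,.052),bw(0,sg*.061,.052)],(0,255,0))
    ln([cw(.07,.055,.074),cw(.07,-.055,.074),cw(-.07,-.055,.07),cw(-.07,.055,.07),cw(.07,.055,.074)],(255,0,0))
    ln([cw(.078,.025,.07),cw(.078,-.025,.07),cw(.078,-.025,.054),cw(.078,.025,.054),cw(.078,.025,.07)],(255,255,0))
    cv2.imwrite('pics/'+dst,im)
E
python3 - <<'E'
from h import *
overlay('scene','c5.png','c5o.png',(190,150,350,260),4.9)
overlay('side','s5.png','s5o.png',(190,160,320,260),5.5)
E
```

```text
(no output)
```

View pics/c5o.png

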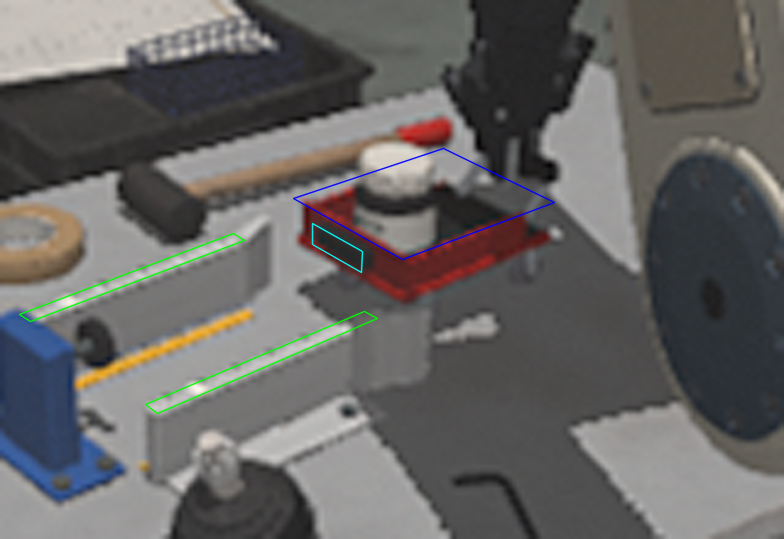

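View pics/s5o.png

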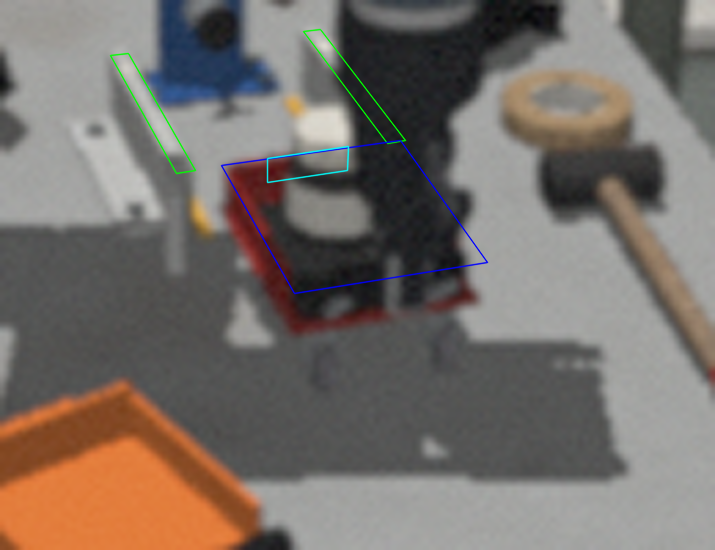

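Request:
send_rows(delta_pos=[[0,-0.008,-0.001],[0,-0.01,0],[0,-0.01,0],[0,-0.01,0],[0,-0.01,0]], dr=[[0,0,0],[0,0,0],[0,0,0],[0,0,0],[0,0,0]], fingers=[0,0,0,0,0])

```text
clock: 10.12
ee_pos: [0.5274, -0.082, 0.0617]
eef_rot: [[0.992, 0.124, -0.001], [0.124, -0.992, 0.0], [-0.001, -0.0, -1.0]]
force: [-0.2, -0.8, -1.9]
width: 0.0134
```

```bash
python3 - <<'E'
from h import *
bayrep()
snap('side','s6.png');snap('scene','c6.png')
E
python3 - <<'E'
from h import *
overlay('scene','c6.png','c6o.png',(190,150,350,260),4.9)
overlay('side','s6.png','s6o.png',(190,160,320,260),5.5)
E
```

```text
handle_b -0.16888199306226945 -0.00020516940851488804 nose_b -0.005882173488862939 -0.0004476957718496285 hdg err -0.08524995194390783 z 0.06174556626067246 w 0.013391390920551386 t 10.125
Fbay -0.7315328256097959 0.28916479688779356 -1.9146893791265163 M [-0.203   0.0098  0.0164]
```

View pics/c6o.png

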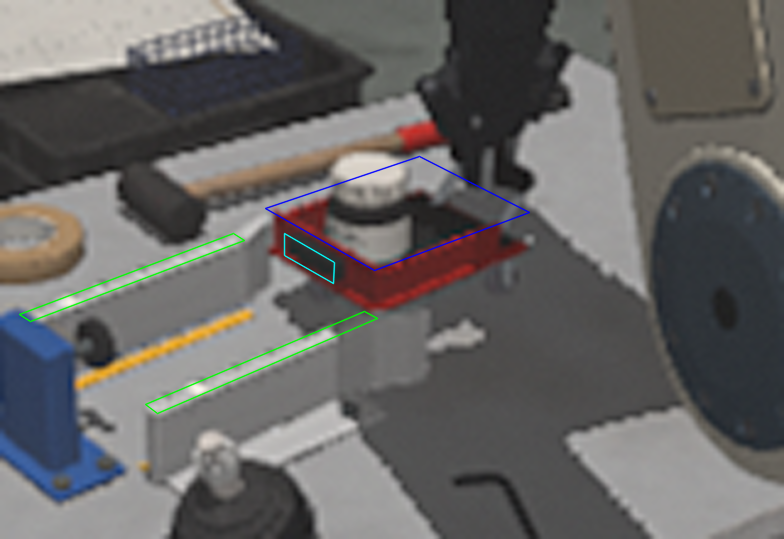

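View pics/s6o.png

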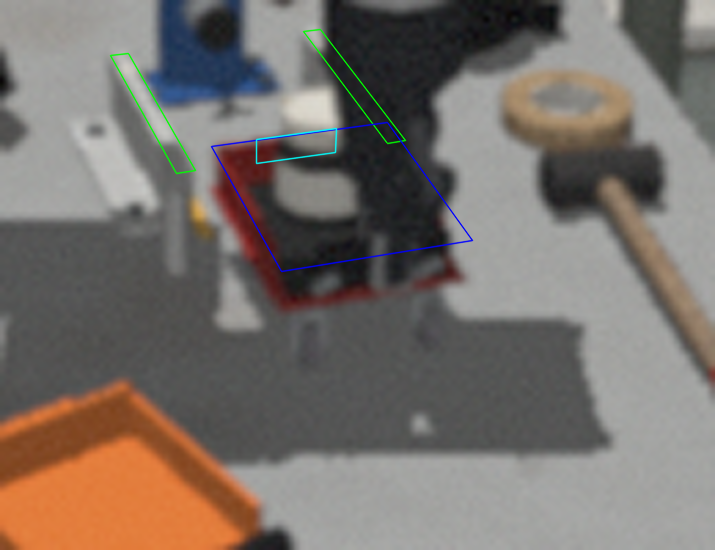

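```bash
python3 - <<'E'
from h import *
b=np.radians(BH);X=np.array([np.cos(b),np.sin(b)]);Y=np.array([-X[1],X[0]])
def show(src,dst,cam,ox,box,fx):
    x0,y0,x1,y1=box
    im=cv2.resize(cv2.imread('pics/'+src)[y0:y1,x0:x1],None,fx=fx,fy=fx,interpolation=cv2.INTER_CUBIC)
    for sx in(.05,-.05):
        for sy in(.035,-.035):
            for dx,c in((-.015,(0,255,0)),(.015,(0,0,255))):
                p=np.append(B0+X*(ox+sx+dx)+Y*sy,.012);q=(proj(cam,p)-[x0,y0]+.5)*fx
                cv2.circle(im,tuple(int(v) for v in q),6,c,1,cv2.LINE_AA)
    cv2.imwrite('pics/'+dst,im)
show('c5.png','c5w.png','scene',-.1075,(240,175,320,225),9)
show('s5.png','s5w.png','side',-.1075,(220,180,300,240),9)
E
```

```text
(no output)
```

View pics/c5w.png

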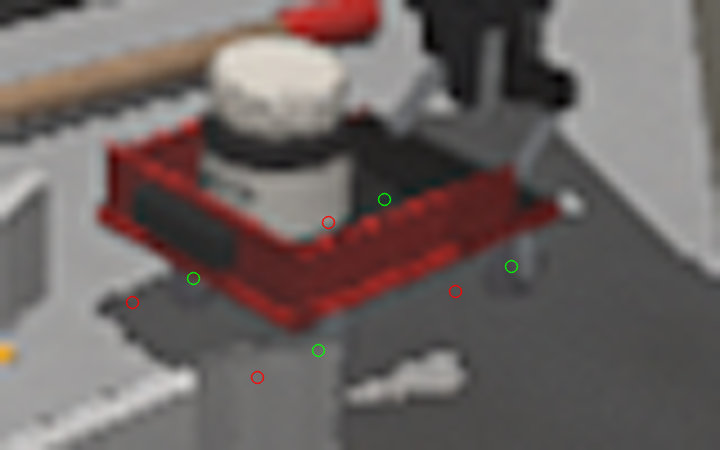

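View pics/s5w.png

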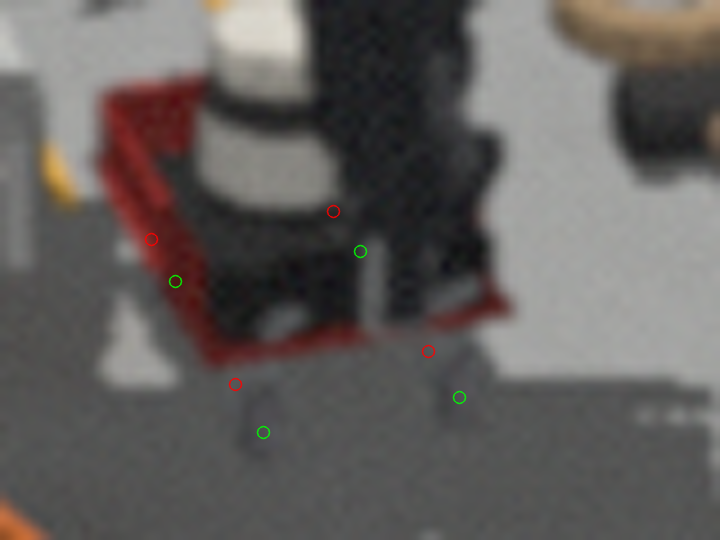

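The visible castors sit on the predicted trailing positions (green), with the nose still 6 mm outside the mouth. I'm entering the bay slowly.

Request:
send_rows(delta_pos=[[0,-0.006,0.0002],[0,-0.008,0],[0,-0.01,0],[0,-0.01,0],[0,-0.01,0]], dr=[[0,0,-0.0005],[0,0,0],[0,0,0],[0,0,0],[0,0,0]], fingers=[0,0,0,0,0])

```text
clock: 10.85
ee_pos: [0.5249, -0.0602, 0.0619]
eef_rot: [[0.992, 0.125, -0.0], [0.125, -0.992, 0.0], [-0.0, -0.0, -1.0]]
force: [-0.0, -0.6, -4.3]
width: 0.0135
```

Request:
send_rows(delta_pos=[[0,-0.01,0],[0,-0.01,0],[0,-0.01,0],[0,-0.01,0],[0,-0.01,0]], dr=[[0,0,0],[0,0,0],[0,0,0],[0,0,0],[0,0,0]], fingers=[0,0,0,0,0])

```text
clock: 11.48
ee_pos: [0.5218, -0.0355, 0.0619]
eef_rot: [[0.992, 0.125, 0.0], [0.125, -0.992, 0.0], [0.0, -0.0, -1.0]]
force: [1.2, -0.3, -4.1]
width: 0.0132
```

```bash
python3 - <<'E'
from h import *
bayrep()
snap('side','s7.png');snap('scene','c7.png')
E
python3 - <<'E'
from h import *
overlay('scene','c7.png','c7o.png',(190,150,350,260),4.9)
overlay('side','s7.png','s7o.png',(190,160,320,260),5.5)
E
```

```text
handle_b -0.12202268177638112 -0.0005116845558506259 nose_b 0.04097731802052354 -0.0005198214519331948 hdg err -0.0028601828469874135 z 0.06188726504321736 w 0.013207461261863323 t 11.475
Fbay -0.47431262586194123 -1.192612999813481 -4.077375094249357 M [-0.1968 -0.037   0.027 ]
```

View pics/c7o.png

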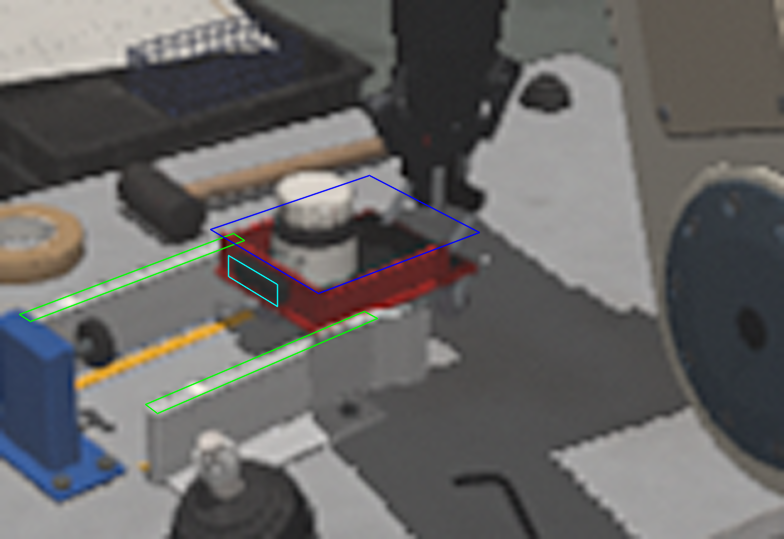

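View pics/s7o.png

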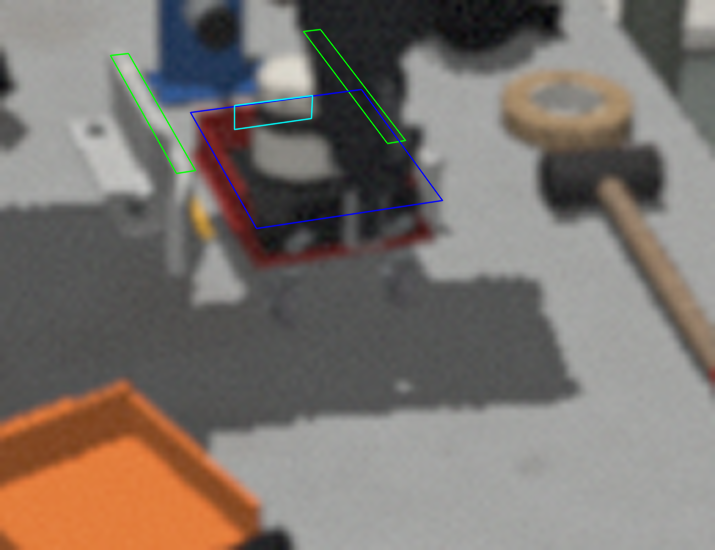

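Request:
send_rows(delta_pos=[[0,-0.004,0.0008],[0,-0.006,0],[0,-0.008,0],[0,-0.008,0],[0,-0.008,0]], dr=[[0,0,0],[0,0,0],[0,0,0],[0,0,0],[0,0,0]], fingers=[0,0,0,0,0])

```text
clock: 12.2
ee_pos: [0.5199, -0.0187, 0.0616]
eef_rot: [[0.992, 0.125, 0.0], [0.125, -0.992, -0.0], [0.0, 0.0, -1.0]]
force: [0.2, -1.9, 0.9]
width: 0.013
```

```bash
python3 - <<'E'
from h import *
bayrep()
E
```

```text
handle_b -0.10510875297213379 -0.0007026984965528924 nose_b 0.05789124686890005 -0.0007098973136655744 hdg err -0.0025304407250104077 z 0.06162759490254416 w 0.013012018358489289 t 12.2
Fbay -1.8755242729050658 0.0780854012417929 0.9155210331473298 M [-0.2346 -0.0418  0.0133]
```

Request:
send_rows(delta_pos=[[-0.001,-0.01,0],[0,-0.012,0],[0,-0.012,0],[0,-0.012,0],[0,-0.012,0]], dr=[[0,0,0],[0,0,0],[0,0,0],[0,0,0],[0,0,0]], fingers=[0,0,0,0,0])

```text
clock: 12.82
ee_pos: [0.5156, 0.0102, 0.0616]
eef_rot: [[0.992, 0.125, 0.0], [0.125, -0.992, 0.0], [0.0, 0.0, -1.0]]
force: [0.0, -0.1, 1.8]
width: 0.0131
```

Request:
send_rows(delta_pos=[[0,-0.012,0],[0,-0.012,0],[0,-0.012,0],[0,-0.012,0],[0,-0.008,0]], dr=[[0,0,0],[0,0,0],[0,0,0],[0,0,0],[0,0,0]], fingers=[0,0,0,0,0])

```text
clock: 13.45
ee_pos: [0.5121, 0.0379, 0.0615]
eef_rot: [[0.992, 0.125, 0.0], [0.125, -0.992, 0.0], [0.0, -0.0, -1.0]]
force: [0.1, -0.5, 3.5]
width: 0.0134
```

```bash
python3 - <<'E'
from h import *
bayrep()
snap('side','s8.png');snap('scene','c8.png')
E
python3 - <<'E'
from h import *
overlay('scene','c8.png','c8o.png',(190,150,350,260),4.9)
overlay('side','s8.png','s8o.png',(190,150,320,250),5.5)
E
```

```text
handle_b -0.04793833908210014 -6.739876368823851e-05 nose_b 0.11506165967674101 -4.728365042907298e-05 hdg err 0.007070620227622726 z 0.061528814757227615 w 0.013370945063569048 t 13.45
Fbay -0.5170152015107852 0.011238615395838621 3.5446804485656194 M [-0.1908  0.0194  0.0079]
```

View pics/c8o.png

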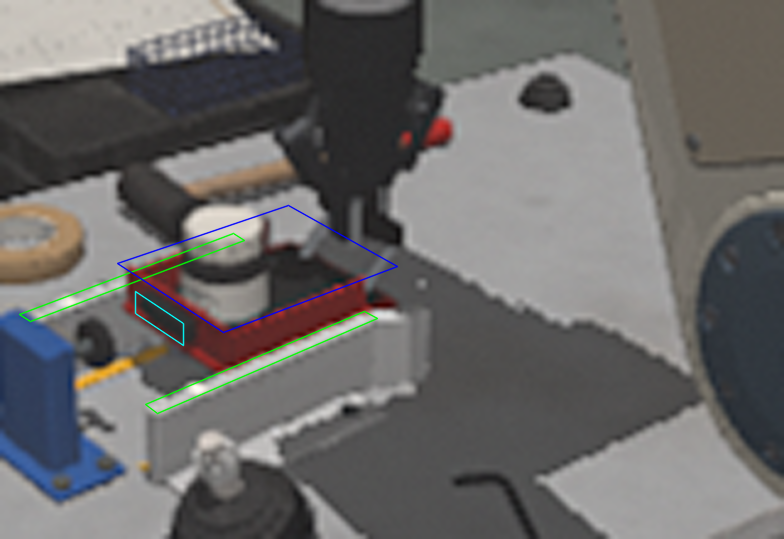

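View pics/s8o.png

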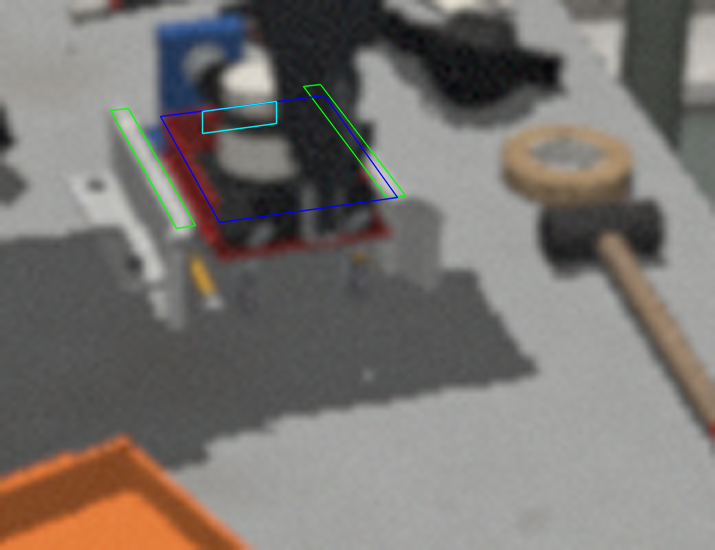

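Request:
send_rows(delta_pos=[[0,-0.008,-0.0003],[0,-0.01,0],[0,-0.01,0],[0,-0.01,0],[0,-0.008,0]], dr=[[0,0,0],[0,0,0],[0,0,0],[0,0,0],[0,0,0]], fingers=[0,0,0,0,0])

```text
clock: 14.18
ee_pos: [0.509, 0.0607, 0.0616]
eef_rot: [[0.992, 0.125, -0.0], [0.125, -0.992, -0.0], [-0.0, -0.0, -1.0]]
force: [-0.0, -0.5, 0.7]
width: 0.0132
```

Request:
send_rows(delta_pos=[[0,-0.004,0],[0,-0.003,0],[0,-0.002,0],[0,-0.002,0],[0,-0.002,0]], dr=[[0,0,0],[0,0,0],[0,0,0],[0,0,0],[0,0,0]], fingers=[0,0,0,0,0])

```text
clock: 14.8
ee_pos: [0.5083, 0.0668, 0.0616]
eef_rot: [[0.992, 0.125, -0.0], [0.125, -0.992, -0.0], [-0.0, -0.0, -1.0]]
force: [-0.1, -0.9, 0.5]
width: 0.0133
```

```bash
python3 - <<'E'
from h import *
bayrep()
snap('scene','c9.png')
E
python3 - <<'E'
from h import *
overlay('scene','c9.png','c9o.png',(180,170,290,250),7)
E
```

```text
handle_b -0.018863541504089233 4.024067365618375e-05 nose_b 0.14413645631056649 1.3549434906494356e-05 hdg err -0.009382179982623029 z 0.06160753749611503 w 0.013295858496619238 t 14.8
Fbay -0.89556784908092 0.19364657579075215 0.4904782344384894 M [-0.1727 -0.0402  0.0617]
```

View pics/c9o.png

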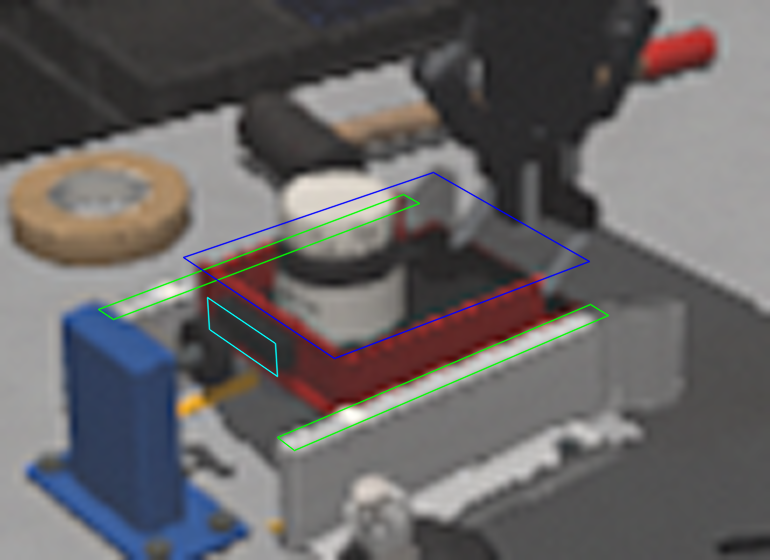

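Request:
send_rows(delta_pos=[[0,-0.002,0],[0,-0.002,0],[0,-0.002,0]], dr=[[0,0,0],[0,0,0],[0,0,0]], fingers=[0,0,0])

```text
clock: 15.22
ee_pos: [0.5079, 0.0698, 0.0616]
eef_rot: [[0.992, 0.125, -0.0], [0.125, -0.992, -0.0], [-0.0, -0.0, -1.0]]
force: [-0.4, -1.4, 1.0]
width: 0.0132
```

Request:
send_rows(delta_pos=[[0,-0.002,0],[0,-0.002,0],[0,-0.002,0]], dr=[[0,0,0],[0,0,0],[0,0,0]], fingers=[0,0,0])

```text
clock: 15.6
ee_pos: [0.5076, 0.0728, 0.0616]
eef_rot: [[0.992, 0.125, -0.0], [0.125, -0.992, 0.0], [-0.0, -0.0, -1.0]]
force: [-0.2, -1.4, 0.3]
width: 0.0132
```

Request:
send_rows(delta_pos=[[0,-0.002,0],[0,-0.002,0],[0,-0.002,0]], dr=[[0,0,0],[0,0,0],[0,0,0]], fingers=[0,0,0])

```text
clock: 15.98
ee_pos: [0.5072, 0.0758, 0.0616]
eef_rot: [[0.992, 0.125, -0.0], [0.125, -0.992, 0.0], [-0.0, -0.0, -1.0]]
force: [-0.6, -1.3, -0.5]
width: 0.0132
```

Request:
send_rows(delta_pos=[[0,-0.002,0],[0,-0.002,0],[0,-0.002,0]], dr=[[0,0,0],[0,0,0],[0,0,0]], fingers=[0,0,0])

```text
clock: 16.35
ee_pos: [0.5068, 0.0788, 0.0616]
eef_rot: [[0.992, 0.125, -0.0], [0.125, -0.992, -0.0], [-0.0, 0.0, -1.0]]
force: [-0.9, -1.5, -0.2]
width: 0.0136
```

Request:
send_rows(delta_pos=[[0,-0.002,0],[0,-0.002,0],[0,-0.002,0]], dr=[[0,0,0],[0,0,0],[0,0,0]], fingers=[0,0,0])

```text
clock: 16.73
ee_pos: [0.5065, 0.0816, 0.0616]
eef_rot: [[0.992, 0.125, 0.0], [0.125, -0.992, -0.0], [0.0, 0.0, -1.0]]
force: [0.9, -4.1, 0.3]
width: 0.013
```

Request:
send_rows(delta_pos=[[0,-0.001,0],[0,-0.001,0]], dr=[[0,0,0],[0,0,0]], fingers=[0,0])

```text
clock: 16.98
ee_pos: [0.5064, 0.0823, 0.0616]
eef_rot: [[0.992, 0.125, 0.0], [0.125, -0.992, -0.001], [-0.0, 0.001, -1.0]]
force: [1.1, -7.3, 0.0]
width: 0.0133
```

Contact found. Pressing slightly more, to about 10 N.

Request:
send_rows(delta_pos=[[0,-0.001,0],[0,-0.001,0]], dr=[[0,0,0],[0,0,0]], fingers=[0,0])

```text
clock: 17.23
ee_pos: [0.5063, 0.0829, 0.0616]
eef_rot: [[0.992, 0.126, 0.0], [0.126, -0.992, -0.001], [-0.0, 0.001, -1.0]]
force: [0.4, -8.9, 0.3]
width: 0.0132
```

Request:
send_rows(delta_pos=[[0,-0.001,0],[0,-0.0005,0],[0,0,0],[0,0,0],[0,0,0]], dr=[[0,0,0],[0,0,0],[0,0,0],[0,0,0],[0,0,0]], fingers=[0,0,0,0,0])

```text
clock: 17.85
ee_pos: [0.5063, 0.0834, 0.0617]
eef_rot: [[0.992, 0.126, 0.0], [0.126, -0.992, -0.001], [0.0, 0.001, -1.0]]
force: [0.7, -9.9, 1.1]
width: 0.0135
```

```bash
python3 - <<'E'
from h import *
bayrep()
for c in ('scene','side'):
    snap(c,c+'10.png')
    for t in ('nose','bay','caddy'): print(c,t,[(np.round(d['point'],4),round(d['p'],2)) for d in arm.pinpoint(c,t)[:2]])
bayrep()
E
python3 - <<'E'
from h import *
overlay('scene','scene10.png','c10o.png',(180,170,290,250),7)
E
```

```text
handle_b -0.0021274759756018257 -6.973368282064853e-05 nose_b 0.1608725054330551 8.11731260128639e-06 hdg err 0.027365237043895263 z 0.06166549451715461 w 0.013545050832207278 t 17.85
Fbay -9.926843930743331 0.5344151030074464 1.0977049596935136 M [-1.5982 -0.1551  0.0115]
scene nose [(array([0.482 , 0.2462, 0.0616]), 0.69)]
scene bay [(array([ 0.5055,  0.092 , -0.0029]), 0.84)]
scene caddy [(array([ 0.4947,  0.1716, -0.0002]), 0.72)]
side nose [(array([0.4884, 0.2481, 0.0609]), 0.69), (array([ 0.3262, -0.1846,  0.067 ]), 0.65)]
side bay [(array([0.505 , 0.0838, 0.0036]), 0.91)]
side caddy [(array([0.4961, 0.1644, 0.0007]), 0.98), (array([ 0.3655, -0.2523, -0.0048]), 0.88)]
handle_b -0.002148932055904409 -3.243491348991862e-05 nose_b 0.1608510524896774 3.854494344929202e-05 hdg err 0.0249499776784603 z 0.06165248095557034 w 0.01328455368534041 t 18.25
Fbay -10.57177341687732 -0.3039767601738886 0.012651082317404777 M [-1.5955 -0.2457  0.0246]
```

View pics/c10o.png

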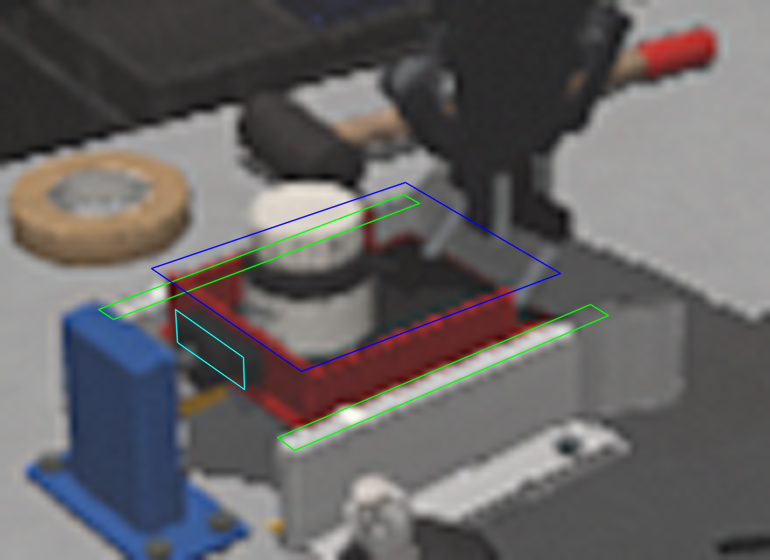

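Request:
send_rows(delta_pos=[[0,0.001,0],[0,0.001,0],[0,0.001,0],[0,0.001,0]], dr=[[0,0,0],[0,0,0],[0,0,0],[0,0,0]], fingers=[0,0,0,0])

```text
clock: 18.75
ee_pos: [0.5065, 0.0822, 0.0616]
eef_rot: [[0.992, 0.125, 0.0], [0.125, -0.992, -0.0], [0.0, 0.0, -1.0]]
force: [0.8, -3.8, -0.3]
width: 0.0134
```

Request:
send_rows(delta_pos=[[0,0.001,0],[0,0.0005,0],[0,0,0]], dr=[[0,0,0],[0,0,0],[0,0,0]], fingers=[0,0,0])

```text
clock: 19.12
ee_pos: [0.5065, 0.0818, 0.0616]
eef_rot: [[0.992, 0.125, -0.0], [0.125, -0.992, 0.0], [0.0, -0.0, -1.0]]
force: [0.1, -2.7, -1.3]
width: 0.0132
```

Request:
send_rows(delta_pos=[[0,0.001,0],[0,0.0005,0],[0,0,0],[0,0,0]], dr=[[0,0,0],[0,0,0],[0,0,0],[0,0,0]], fingers=[0,0,0,0])

```text
clock: 19.62
ee_pos: [0.5066, 0.081, 0.0616]
eef_rot: [[0.992, 0.125, -0.0], [0.125, -0.992, 0.0], [-0.0, -0.0, -1.0]]
force: [-0.2, -0.0, -0.2]
width: 0.0136
```

Unloaded (0 N). Releasing gently.

Request:
send_rows(delta_pos=[[0,0,0],[0,0,0],[0,0,0],[0,0,0],[0,0,0]], dr=[[0,0,0],[0,0,0],[0,0,0],[0,0,0],[0,0,0]], fingers=[0.2,0.25,0.3,0.4,0.5])

```text
clock: 20.25
ee_pos: [0.5066, 0.0809, 0.0617]
eef_rot: [[0.992, 0.125, 0.0], [0.125, -0.992, 0.0], [0.0, -0.0, -1.0]]
force: [0.4, -0.6, 0.2]
width: 0.0425
```

```bash
python3 - <<'E'
from h import *
bayrep()
snap('wrist','w11.png')
E
```

```text
handle_b -0.004621704405614913 -3.3923043047174272e-06 nose_b 0.15837829407018394 -2.568332419671514e-05 hdg err -0.007835468495898112 z 0.061656579838827844 w 0.04249992867564283 t 20.25
Fbay -0.6392252915878109 -0.32545260256159525 0.23886637206059808 M [-0.0515 -0.0393 -0.0402]
```

View pics/w11.png

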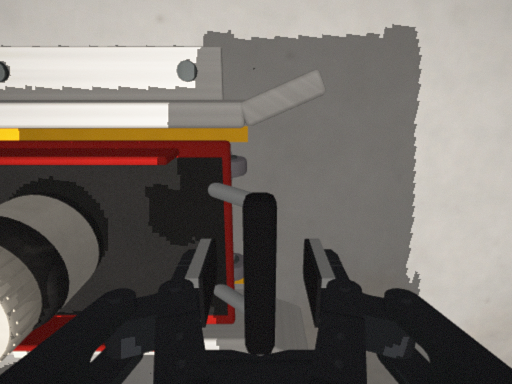

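The fingers are clear of the bar at (260,270). The rear castors trail at (238,165) and (238,262), and the right rail is parallel to the deck edge. Raising the arm.

Request:
send_rows(delta_pos=[[0,0,-0.03],[0,0,-0.06],[0,0,-0.08],[0,0,-0.1],[0,0,-0.08]], dr=[[0,0,0],[0,0,0],[0,0,0],[0,0,0],[0,0,0]], fingers=[0.5,0.5,0.5,0.5,0.5])

```text
clock: 20.92
ee_pos: [0.5068, 0.081, 0.2398]
eef_rot: [[0.992, 0.125, 0.002], [0.125, -0.992, 0.0], [0.002, -0.0, -1.0]]
force: [0.3, -0.5, -0.2]
width: 0.0424
```

```bash
python3 - <<'E'
from h import *
plan([0.5066,.081,.25])
snap('wrist','w12.png');snap('scene','c12.png');snap('side','s12.png')
for c in('wrist','scene','side'):
  for t in('nose','handle','bay','caddy','paint_jar'):
    for d in arm.pinpoint(c,t)[:1]: print(c,t,np.round(d['point'],4),round(d['p'],2),proj(c,d['point']).round())
im=cv2.imread('pics/c12.png')[130:270,170:400];cv2.imwrite('pics/c12c.png',cv2.resize(im,None,fx=3.4,fy=3.4,interpolation=cv2.INTER_CUBIC))
E
```

```text
tcp [0.5068 0.081  0.2398] yaw_y -82.8 z [ 0.0022  0.0003 -1.    ] F [ 0.3258 -0.518  -0.2446] t 20.925 w 0.042394017905473515
shift units [-0.0004 -0.0001 -0.0204] norm mm 10.209084837429442
wrist nose [ 0.3273 -0.1864  0.0579] 0.8 [456. 338.]
wrist handle [0.504  0.0791 0.081 ] 0.97 [260. 178.]
wrist caddy [0.4935 0.1688 0.0019] 0.94 [185. 159.]
wrist paint_jar [0.4909 0.1926 0.048 ] 0.92 [152. 168.]
scene nose [0.4925 0.1864 0.0493] 0.71 [226. 217.]
scene handle [0.506  0.0818 0.0799] 0.9 [252. 198.]
scene bay [ 0.5075  0.0925 -0.0016] 0.93 [249. 220.]
scene paint_jar [0.4893 0.1871 0.0513] 0.69 [226. 217.]
side nose [0.4879 0.2443 0.061 ] 0.88 [230. 166.]
side handle [ 0.3954 -0.3301  0.0818] 0.64 [228. 264.]
side bay [0.5045 0.0857 0.0016] 0.66 [242. 201.]
side caddy [0.494  0.1634 0.0003] 0.98 [235. 191.]
side paint_jar [0.4887 0.1937 0.0509] 0.69 [233. 174.]
```

View pics/w12.png

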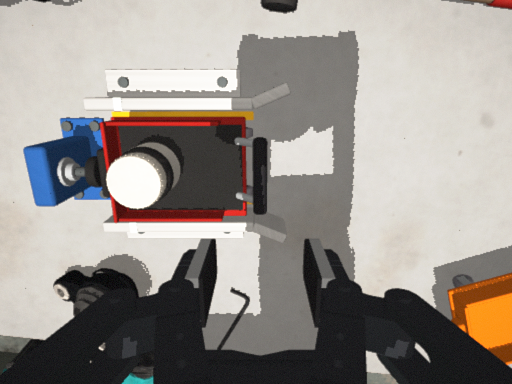

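View pics/c12c.png

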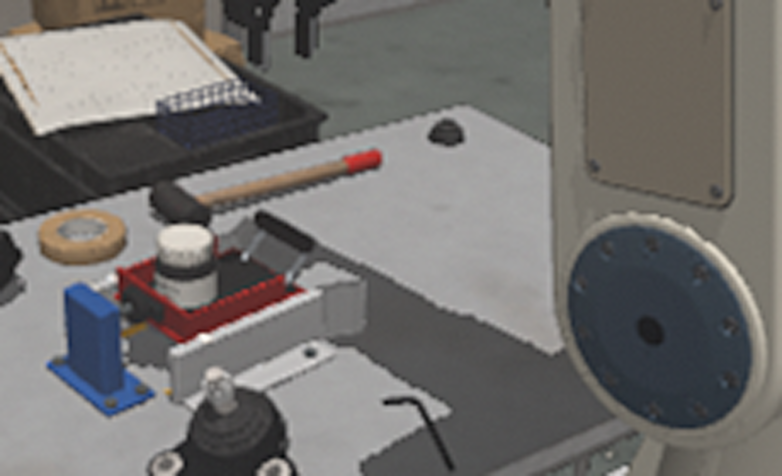

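Request:
send_rows(delta_pos=[[0,0,0],[0,0,0],[0,0,0],[0,0,0]], dr=[[0,0,0],[0,0,0],[0,0,0],[0,0,0]], fingers=[0.5,0.5,0.5,0.5])

```text
clock: 22.32
ee_pos: [0.5066, 0.0809, 0.2367]
eef_rot: [[0.992, 0.125, 0.0], [0.125, -0.992, 0.0], [0.0, -0.0, -1.0]]
force: [-0.5, 0.9, 0.3]
width: 0.043
```

```bash
python3 - <<'E'
from h import *
a=cv2.imread('pics/s12.png').astype(int);b=cv2.cvtColor(snap('side','s13.png'),cv2.COLOR_RGB2BGR).astype(int)
d=np.abs(a-b)[150:240,200:290].mean(2);print('side caddy-region diff mean/max',d.mean(),d.max())
print(arm.pinpoint('side','nose')[:1],arm.state()['clock'],arm.state()['force'])
print(arm.finish_job())
E
```

```text
side caddy-region diff mean/max 2.2095884773662546 48.0
[{'point': [0.4842, 0.2441, 0.0587], 'p': 0.91}] 22.425 [0.7393 0.305  0.5356]
the job is handed in; nothing more can be done
None
```

The red caddy is docked, straight and released in the bay, and the job was handed in at about 22.4 s; no verdict was reported. I gripped it by the handle, rolled it forward while turning it about 13° into line, and took it into the bay. I then felt for the buffer, leaned on it, backed off to 0 N and let go.

**Last checks**
- **Castors:** with the nose about 30 mm short of the mouth, the three castors I could see lay on their trailing positions. The front left was hidden by the bay's flared mouth, so I did not see it. Both rear castors still trailed after release.
- **Rails:** side forces on the wrist stayed under about 2 N the whole way in.
- **Buffer:** I measured contact at about 158 mm in from the mouth. The wrist read 10–10.5 N for over 0.4 s, never above about 11 N in any reading.
- **Final pose:** the nose is about 158 mm from the mouth and centred to within about 3 mm, with heading error near 0. The jar stands upright in the tray, and the arm is clear above it. The things around it look undisturbed; I judged that from the pictures and did not measure it.

**What disagreed**
- The side camera's last two nose positions differ by 4 mm, which is within the network's error.
- Its last two pictures differ by a mean of 2.2 grey levels around the caddy, with a peak of 48. I took this as image noise and arm shadow, with the caddy at rest.
- On the way in, the vertical force on the handle ran from −4 to +6.6 N. I trimmed it by about half a millimetre and saw no visible lifting.

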